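Make up two specimen-holder kits

TASK

Make up two kits: in the long tray, the steel coupon lying flat and lengthwise in the middle of the longer bay and the tall brass stub standing in the middle of the shorter bay; in the post tray, the brass ring flat down over the post and the solid brass puck flat in the middle of the other bay. The coupon is held in the clamp: before moving it, swing the clamp bar well up (more than 60 degrees), then slide the coupon out forward, keeping it low until it is clear of its bed.

Things in the scene. Friction and masses are not known exactly. Their poses are not given: they have to be found in the camera images.
- coupon: Flat steel test coupon, 84 (x, long) x 24 (y) x 8 mm (z), 0.12 kg. Origin: centre of its underside. At the start it lies in the clamp, its x axis parallel to the clamp's, its underside 20 mm above the table, the front 34 mm overhanging the front of the bed, free to be gripped across its 24 mm width from above.
- stub: Tall brass stub standing on the table: foot 30 mm in diameter and 8 mm high, above it a plain stem 22 mm in diameter; total height 50 mm; about 0.17 kg. Origin: centre of its underside, z up.
- puck: Solid brass puck, 38 mm in diameter, 18 mm high, no hole; about 0.16 kg. Origin: centre of its underside, z up.
- ring: Brass ring, 40 mm outside, 26 mm hole, 16 mm high; about 0.09 kg. Origin: centre of its underside, z up.
- tray_long: Long aluminium tray, grey floor, no post, fixed, 190 (x) x 86 (y) mm, walls 3 mm thick and 10 mm high from the table, floor 3 mm above the table. Origin: centre of its underside. A cross wall at x = +17 mm parts it into two bays, both 80 mm wide inside in y: the longer bay (107 mm, centre at x = -38 mm, y = 0) and the shorter bay (73 mm, centre at x = +55 mm, y = 0).
- tray_post: Aluminium tray, grey floor, with an upright post, fixed, 170 (x) x 96 (y) mm, walls 3 mm thick and 10 mm high, floor 3 mm above the table. Origin: centre of its underside. A cross wall at x = 0 parts it into two equal bays, 80 (x) x 90 mm inside. The post, 8 mm in diameter, its top 25 mm above the table, stands at x = -42 mm, y = 0; the centre of the other bay is at x = +42 mm, y = 0.
- clamp: White coupon clamp, fixed. Origin on the table below the bed; -x is its front, where the coupon slides out. Bed: 60 mm wide block, x = -30 to +55 mm, top at 20 mm. Rails to 25 mm height beside the coupon (x to +20 mm, 2 mm play a side) and a stop at x = +21 mm. Bar hinge axis along y at x = +45 mm, 46 mm above the table. Coupon origin starts near x = -22 mm, y = 0.
- clamp_bar (a joint): Angle of the hinged black clamp bar, rad: 0 = down and level over the coupon (its rubber foot 1 mm above the coupon's top), grows as the front end is swung up and back, to 1.8. A stiff friction hinge: the bar stays where it is left (about 2 N at the handle moves it).
- clamp_handle (a point): Centre of the steel cross handle at the bar's front end: a round rod along the clamp's y, 34 mm long, 12 mm in diameter, 70 mm from the hinge axis; the bar behind it is 16 mm wide and 7 mm thick. It can be pinched on its two end faces from above and turns between the fingers as it is carried along the arc.
Not all that is in view belongs to the job. Several things have the shape of the tray_long; the one meant has the colours described above.

How it is judged:
On the way, in this order (a step that is already met when the one before it is completed fails the run):
1. the clamp bar is swung up beyond 1.0 rad while the coupon still lies in the clamp (moved less than 10 mm) (value of joint clamp_bar above 1 rad and distance of coupon from where it was at the start of the episode below 0.01 m), for 0.2 s.
2. the coupon is slid forward at least 40 mm along the bed while its origin stays less than 20 mm above the bed (x of coupon in the frame of clamp between -0.16 and -0.063 m and y of coupon in the frame of clamp between -0.03 and 0.03 m and z of coupon in the frame of clamp below 0.04 m), for 0.05 s.
At the end, for the whole second after the job is handed in: All at rest on their tray floors, flat or upright within 0.12 rad, within 16 mm in x and y of the bay centres: coupon in the longer bay (lengthwise within 0.3 rad) and stub in the shorter bay of the long tray, puck in the free bay of the post tray; ring within 13 mm of the post axis (x of coupon in the frame of tray_long between -0.054 and -0.022 m and y of coupon in the frame of tray_long between -0.016 and 0.016 m and z of coupon in the frame of tray_long between -0.003 and 0.01 m and linear speed of each of coupon, stub, ring, puck below 0.02 m/s and angular speed of each of coupon, stub, ring, puck below 0.2 rad/s and angle between the z axis of each of coupon, stub and the z axis of tray_long, either way round below 0.12 rad and angle between the x axis of coupon and the x axis of tray_long, either way round below 0.3 rad and x of stub in the frame of tray_long between 0.039 and 0.071 m and y of stub in the frame of tray_long between -0.016 and 0.016 m and z of stub in the frame of tray_long between -0.003 and 0.01 m and x of ring in the frame of tray_post between -0.055 and -0.029 m and y of ring in the frame of tray_post between -0.013 and 0.013 m and z of ring in the frame of tray_post between -0.003 and 0.01 m and angle between the z axis of each of ring, puck and the z axis of tray_post, either way round below 0.12 rad and x of puck in the frame of tray_post between 0.026 and 0.058 m and y of puck in the frame of tray_post between -0.016 and 0.016 m and z of puck in the frame of tray_post between -0.003 and 0.01 m); the robot touches nothing.
It also fails if it takes over 118 s, if anything falls off the work surface, if the arm or the gripper's body presses on something with over 40 N, if the wrist force passes 120 N, or if a joint passes its speed limit or range.

ROBOT

A 7-joint arm with a two-finger parallel gripper is mounted at the origin on the work surface. World frame = base frame: x ahead of the robot, y to its left, z up, the work surface at z = 0. Lengths are in m, angles in rad, forces in N, time in s.
With the tool pointing down it reaches from about 0.4 to 0.85 m from the base axis. Payload 4.5 kg.
Tool frame: the origin (TCP) lies where the fingers leave the gripper's body, on its centre line; the fingertips stand 64 mm ahead of it and the grasp point (between the pads) lies 45 mm ahead of it; z points along the fingers, y is the line along which they close (so a half turn about z gives the same grasp; the last joint's range is limited). The gripper opens to 88 mm and grips with 3 to 60 N. Pads are 18 mm wide; open, the fingers measure 123 mm over their backs; the gripper's body (75 mm by 187 mm) begins 45 mm behind the grasp point.
Start: joints at [0.034, 0.689, -0.195, 1.565, 0.157, 0.902, -0.215], TCP at [0.625, 0, 0.303] pointing down, gripper open.
Joint ranges: [-3.01, 3.01], [-0.46, 2.08], [-1.47, 1.51], [0.13, 2.56], [-1, 4.14], [0.04, 2.09], [-2.66, 2.66]. Speed limits (rad/s): [2.57, 2.57, 3.14, 3.14, 3.14, 3.14, 3.14].

INTERFACE

Orientations are given as a unit quaternion [x, y, z, w].
In Python, from plant import r gives the robot as it stands.
- The arm moves only by the tool play_rows, never from a script. Its arguments are lists of equal length, an entry for each row: "translation": the shift along the tool's x, y, z in m, a list of three; "delta_rot": the turn, a rotation vector about the tool's x, y, z in degrees, a list of three; "grip": the opening, from -1 (shut) to 1 (fully open). In form: {"translation": [[x, y, z], ...], "delta_rot": [[rx, ry, rz], ...], "grip": [grip, ...]}. A call has 1 to 20 rows; each row shifts and turns the commanded pose from where the row before left it, along the tool's axes as they then stand; what a row does not reach is not made up. A row lasts 1/8 s, in which the tool goes at most 62.5 mm and 10.7 degrees, less where a joint would pass 70% of its speed; a pose out of reach is approached as far as the arm can. A call with a gripper value outside its range is refused whole. The fingers move at their own pace and stop on an object; "squeeze" is the grip in N (left out, the last holds). Time passes only in rows, so rows that do not move let the fingers close. It gives the time, the measured TCP pose, the force, the opening and the grip force at its end, in the units of the state.
- r.get_state(): the state, without advancing time (a new reading comes with each control period).
- r.snapshot(name): name is "scene" or "side" or "wrist"; returns the picture (400x640x3 uint8, blue, green, red); there is no depth.
- r.get_calibration(name): a dict with "intrinsics" (3x3 intrinsics, pixels), "eye" and "rotation" of the camera in the world. Camera axes: x right, y up, looking along -z (the intrinsics and any distortion apply to the point x, -y, -z); pixel columns grow to the right and rows downward; lengths in m; the calibration is good to about 2 mm. A picture is of the moment at which its call begins: read the wrist's pose just before it. get_calibration takes no time and is no camera call; for the wrist camera it gives the pose at the moment of the call.
- r.finish_job(): hands the job in; it is judged then, once.
Trained networks look in the newest picture that a camera, given by its name, has taken for a name from the list of things; names that differ only in an ending like _2 or _b are one class to them, and where a whole thing is asked for, a point or a joint stands for the part that bears it (a point fixed in the world has none). Each returns a list of dicts, best first, with "confidence" (0 to 1); they miss things now and then, are a little off and sometimes report something else, mostly with a low value. They report only what shows in the picture. A call takes as long as a camera call. They do not tell look-alikes from the thing itself.
- r.look_for(camera, target): "point" ([x, y, z] in m, in world coordinates, good to about 4 mm: the middle of the surface that is visible of it).
- r.silhouettes(camera, target): "pixels" (400x640 bool, what is visible of it).
The state is a dict: "clock": time; "q": joint angles; "qd": joint speeds; "joint_torque": joint torques, N m; "tool_pos": TCP position; "eef_rot": TCP orientation; "contact_force": force on the tool from outside, world axes, zero at the start; "moment": the same for the moment, N m; "opening": opening from 0.0 (shut) to 1.0 (fully open); "finger_force": force on a finger pad.
Only numpy, scipy, OpenCV 4.12 (cv2) and the standard library are available. Lean on these libraries where they do the work, as an engineer would, in place of code of your own. Each camera call takes 0.05 s, during which the arm holds its last target. There are 200 camera calls.

## Working session

There is one attempt and no reset: what is moved stays moved. The work goes in short steps, Python scripts to look and compute and a tool call to move; the robot and the scene stay as the last step left them, time stands still between calls to the robot, and variables do not carry over. Pictures are saved under pics/ and viewed, at most 14 in all, crops included, and the job is handed in when it is done.

Besides the shell and the picture viewer there is one more tool, called in YAML: its name, and indented under it one key for each argument. play_rows: Moves the arm, as the interface text tells. Its arguments: {"type":"object","properties":{"translation":{"type":"array","items":{"type":"array","items":{"type":"number"}}},"delta_rot":{"type":"array","items":{"type":"array","items":{"type":"number"}}},"grip":{"type":"array","items":{"type":"number"}},"squeeze":{"type":"number"}},"required":["translation","delta_rot","grip"]}

```bash
ls; mkdir -p pics; python3 - <<'E'
from plant import r
import cv2,numpy as np
s=r.get_state();print(s['clock'],s['tool_pos'],s['eef_rot'],s['opening'])
for c in ['scene','side']:
    cv2.imwrite(f'pics/{c}0.png',r.snapshot(c))
    k=r.get_calibration(c);print(c,k['eye'],np.round(k['intrinsics'],1).tolist(),k.keys())
    for n in ['coupon','stub','puck','ring','tray_long','tray_post','clamp','clamp_bar','clamp_handle']:
        print(n,[(np.round(d['point'],3).tolist(),round(d['confidence'],2)) for d in r.look_for(c,n)])
E
```

```text
pics
0.0 [ 6.24485212e-01 -7.60377912e-05  3.01922112e-01] [ 7.07106243e-01  7.07106737e-01 -6.92313764e-04 -5.86912171e-04] 0.9989453333650533
scene [1.14315779 0.32216457 0.85900846] [[424.3, 0.0, 322.1], [0.0, 424.3, 198.1], [0.0, 0.0, 1.0]] dict_keys(['intrinsics', 'eye', 'rotation'])
coupon [([0.599, 0.029, 0.025], 0.61)]
stub [([0.483, 0.165, 0.029], 0.52)]
puck [([0.611, 0.173, 0.018], 0.55)]
ring []
tray_long [([0.516, -0.353, -0.001], 0.81), ([0.28, -0.351, 0.002], 0.63), ([0.496, 0.329, 0.001], 0.59)]
tray_post [([0.497, 0.327, 0.001], 0.89), ([0.649, 0.031, 0.022], 0.35)]
clamp [([0.652, 0.029, 0.018], 0.95)]
clamp_bar [([0.627, 0.024, 0.055], 0.75)]
clamp_handle [([0.626, 0.025, 0.055], 0.84)]
side [ 0.14121678 -0.50876896  0.77534866] [[401.7, 0.0, 320.1], [0.0, 401.7, 202.6], [0.0, 0.0, 1.0]] dict_keys(['intrinsics', 'eye', 'rotation'])
coupon []
stub [([0.507, -0.356, 0.001], 0.68), ([0.472, 0.151, 0.028], 0.46)]
puck [([0.598, 0.166, 0.019], 0.67)]
ring [([0.461, -0.177, 0.016], 0.48)]
tray_long [([0.508, -0.358, 0.0], 0.98), ([0.294, -0.336, -0.001], 0.6)]
tray_post [([0.488, 0.324, 0.009], 0.78)]
clamp [([0.637, 0.008, 0.026], 0.87)]
clamp_bar [([0.623, 0.017, 0.058], 0.58)]
clamp_handle [([0.621, 0.018, 0.05], 0.56)]
```

View pics/scene0.png

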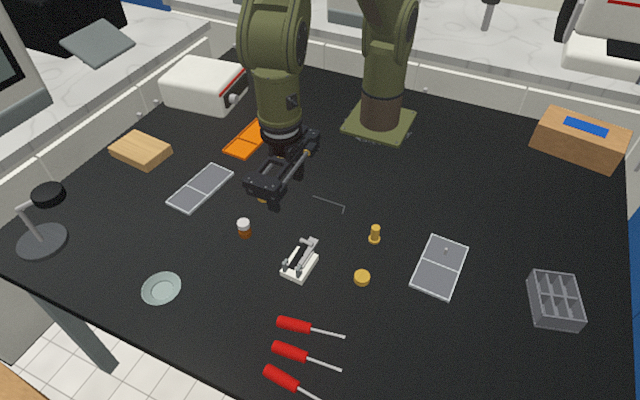

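View pics/side0.png

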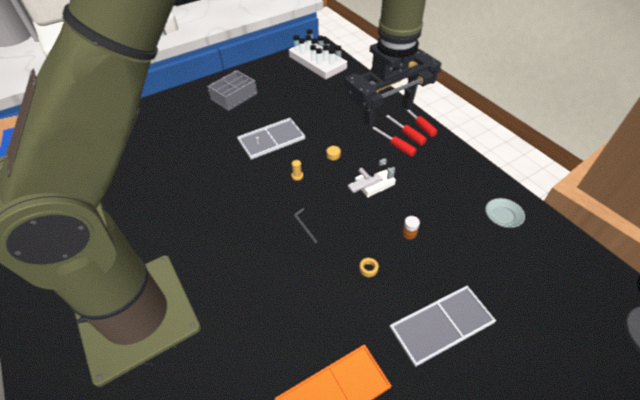

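```bash
cat > h.py <<'E'
from plant import r
import cv2,numpy as np
from scipy.optimize import minimize
def proj(k,P):
    c=(np.asarray(P)-k['eye'])@np.asarray(k['rotation'])
    c=c*[1,-1,-1]; u=c@np.asarray(k['intrinsics']).T
    return u[:,:2]/u[:,2:]
def box(x0,x1,y0,y1,z0,z1): return np.array([[x,y,z] for x in(x0,x1) for y in(y0,y1) for z in(z0,z1)])
def cyl(R,z0,z1):
    a=np.linspace(0,2*np.pi,32,endpoint=False); return np.array([[R*np.cos(t),R*np.sin(t),z] for t in a for z in(z0,z1)])
M=dict(stub=[cyl(.015,0,.008),cyl(.011,0,.05)],puck=[cyl(.019,0,.018)],ring=[cyl(.02,0,.016)],
 tray_long=[box(-.095,.095,-.043,.043,0,.01)],tray_post=[box(-.085,.085,-.048,.048,0,.01)],
 clamp=[box(-.03,.055,-.03,.03,0,.02)],coupon=[box(-.042,.042,-.012,.012,0,.008)],
 clamp_all=[box(-.03,.055,-.03,.03,0,.02),box(-.064,.02,-.012,.012,.02,.028)])
def render(k,parts,p,z=0,S=4):
    c,s=np.cos(p[2]),np.sin(p[2]);R=np.array([[c,-s,0],[s,c,0],[0,0,1]])
    m=np.zeros((400*S,640*S),np.uint8)
    for q in parts:
        h=cv2.convexHull((proj(k,q@R.T+[p[0],p[1],z])*S+S/2-.5).astype(np.float32)).astype(np.int32)
        cv2.fillConvexPoly(m,h,1)
    return cv2.resize(m,(640,400),interpolation=cv2.INTER_AREA).astype(float) if S==1 else cv2.resize(m.astype(np.float32),(640,400),interpolation=cv2.INTER_AREA)
def fit(name,obs,p0,z=0,yaw=True):
    "obs: list of (calib, mask)"
    def cost(v):
        p=[p0[0]+v[0]*.01,p0[1]+v[1]*.01,p0[2]+(v[2]*.1 if yaw else 0)]
        t=0
        for k,m in obs:
            g=render(k,M[name],p,z); t+=1-np.minimum(g,m).sum()/np.maximum(g,m).sum()
        return t/len(obs)
    n=3 if yaw else 2
    o=minimize(cost,np.zeros(n),method='Nelder-Mead',options=dict(initial_simplex=np.vstack([np.zeros(n),np.eye(n)*1.5]),xatol=.01,fatol=1e-4,maxiter=150))
    v=np.r_[o.x,0][:3]
    return np.round([p0[0]+v[0]*.01,p0[1]+v[1]*.01,p0[2]+v[2]*.1],4),round(o.fun,3)
def sil(c,n,near=None,k=None,rad=60):
    k=k or r.get_calibration(c)
    L=[d for d in r.silhouettes(c,n) if d['pixels'].sum()>15]
    if near is not None:
        q=proj(k,[near])[0]; L=[d for d in L if np.linalg.norm(np.argwhere(d['pixels']).mean(0)[::-1]-q)<rad]
    return (k,L[0]['pixels'].astype(float),L[0]['confidence']) if L else None
E
cat > a.py <<'E'
from h import *
G=dict(stub=(.48,.16),puck=(.605,.17),ring=(.461,-.177),tray_long=(.512,-.355),tray_post=(.493,.327),clamp=(.645,.02),coupon=(.6,.028))
ks={c:r.get_calibration(c) for c in('scene','side')}
for n,g in G.items():
    obs={c:sil(c,n,(*g,.01),ks[c],30) for c in ks}
    obs={c:o for c,o in obs.items() if o}
    for c,o in obs.items():
        cen=np.argwhere(o[1]>0).mean(0)[::-1];print(n,c,np.round(cen),o[1].sum(),round(o[2],2))
    z=.02 if n=='coupon' else 0
    rd=n in('stub','puck','ring')
    sets=[[c] for c in obs]+([list(obs)] if len(obs)>1 else [])
    for cs in sets:
        res=[fit(n,[obs[c][:2] for c in cs],(*g,y),z,not rd) for y in ([0] if rd else [0,.5,1.0,1.57,2.1,2.6])]
        b=min(res,key=lambda t:t[1]);print('  ',cs,b[0].tolist(),b[1])
E
time python3 a.py
```

```text
Traceback (most recent call last):
  File "a.py", line 5, in <module>
    obs={c:sil(c,n,(*g,.01),ks[c],30) for c in ks}
           ~~~^^^^^^^^^^^^^^^^^^^^^^^
  File "h.py", line 38, in sil
    q=proj(k,[near])[0]; L=[d for d in L if np.linalg.norm(np.argwhere(d['pixels']).mean(0)[::-1]-q)<rad]
      ~~~~^^^^^^^^^^
  File "h.py", line 5, in proj
    c=(np.asarray(P)-k['eye'])@np.asarray(k['rotation'])
      ~~~~~~~~~~~~~~~~~~~~~~~~^~~~~~~~~~~~~~~~~~~~~~~~~~
ValueError: matmul: Input operand 1 has a mismatch in its core dimension 0, with gufunc signature (n?,k),(k,m?)->(n?,m?) (size 4 is different from 3)

real	0m0.741s
user	0m1.128s
sys	0m0.100s
```

```bash
sed -i "s/@np.asarray(k\['rotation'\])/@Rotation.from_quat(k['rotation']).as_matrix()/; s/^from scipy.optimize.*/&\nfrom scipy.spatial.transform import Rotation/" h.py; time python3 a.py
```

```text
stub side [297. 171.] 173.0 0.73
   ['side'] [0.4774, 0.1559, 0.0] 0.139
puck scene [362. 278.] 202.0 0.5
puck side [333. 153.] 173.0 0.52
   ['scene'] [0.604, 0.173, 0.0] 0.191
   ['side'] [0.6017, 0.1694, 0.0] 0.047
   ['scene', 'side'] [0.6027, 0.1708, 0.0] 0.138
ring side [369. 267.] 228.0 0.52
   ['side'] [0.4647, -0.1744, 0.0] 0.254
tray_long scene [200. 189.] 1594.0 0.72
tray_long side [441. 325.] 4241.0 0.6
   ['scene'] [0.5118, -0.3533, -0.1066] 0.036
   ['side'] [0.5106, -0.3561, -0.1054] 0.017
   ['scene', 'side'] [0.5113, -0.3554, -0.11] 0.041
tray_post scene [439. 268.] 2501.0 0.85
tray_post side [271. 138.] 1417.0 0.73
   ['scene'] [0.4909, 0.3307, -0.0457] 0.029
   ['side'] [0.4898, 0.3263, 3.0885] 0.042
   ['scene', 'side'] [0.4906, 0.3296, -0.0432] 0.047
clamp scene [299. 263.] 1055.0 0.66
clamp side [378. 177.] 673.0 0.81
   ['scene'] [0.6212, 0.0237, -0.0654] 0.21
   ['side'] [0.6312, 0.0248, -0.0331] 0.348
   ['scene', 'side'] [0.6474, 0.0232, 3.0968] 0.295
coupon scene [309. 250.] 143.0 0.43
coupon side [363. 183.] 253.0 0.7
   ['scene'] [0.5954, 0.0316, 3.2563] 0.559
   ['side'] [0.5968, 0.0231, -0.0494] 0.185
   ['scene', 'side'] [0.598, 0.024, -0.0369] 0.387
real	0m48.824s
user	1m10.005s
sys	0m10.246s
```

```bash
python3 - <<'E'
from h import *
k=r.get_calibration('wrist');im=r.snapshot('wrist');cv2.imwrite('pics/w0.png',im)
print(k['eye'],k['intrinsics'],Rotation.from_quat(k['rotation']).as_matrix().round(2).tolist())
for n in ['clamp','coupon','clamp_handle','stub','puck']:
    o=r.look_for('wrist',n);print(n,[(np.round(d['point'],3).tolist(),round(d['confidence'],2)) for d in o])
E
```

```text
[0.6251474  0.07873336 0.38516309] [[327.84765861   0.         318.92587121]
 [  0.         327.84765861 199.94245445]
 [  0.           0.           1.        ]] [[1.0, 0.0, -0.0], [0.0, 0.95, 0.31], [0.0, -0.31, 0.95]]
clamp [([0.632, 0.031, 0.024], 0.94), ([0.487, 0.154, 0.026], 0.68)]
coupon [([0.577, 0.026, 0.03], 0.92)]
clamp_handle [([0.624, 0.021, 0.056], 0.71), ([0.497, -0.33, 0.003], 0.41)]
stub [([0.485, 0.151, 0.025], 0.9)]
puck [([0.6, 0.161, 0.02], 0.84), ([0.621, 0.027, 0.058], 0.3)]
```

View pics/w0.png

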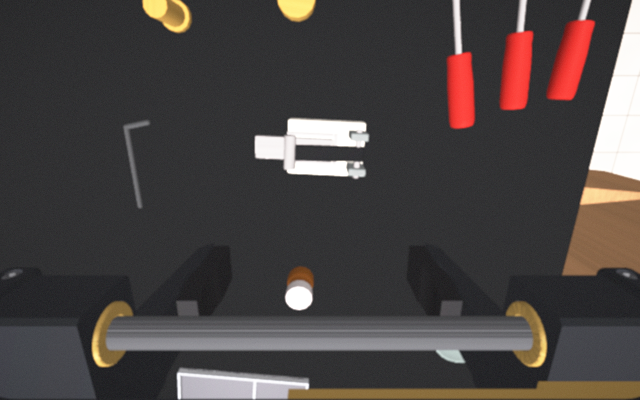

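```bash
cat >> h.py <<'E'
def unproj(k,uv,z):
    d=np.linalg.inv(k['intrinsics'])@[uv[0],uv[1],1]; d=Rotation.from_quat(k['rotation']).as_matrix()@(d*[1,-1,-1])
    return k['eye']+d*(z-k['eye'][2])/d[2]
E
python3 - <<'E'
from h import *
k=r.get_calibration('wrist')
im=cv2.imread('pics/w0.png')
cv2.imwrite('pics/w0c.png',cv2.resize(im[100:190,240:380],None,fx=5,fy=5,interpolation=cv2.INTER_CUBIC))
for n,uv,z in [('handle',(289.5,151.5),.052),('coupon front',(255,147.5),.028),('bedTL',(288,119),.02),('bedTR',(366,122),.02),('bedBL',(288,174),.02)]:
    print(n,unproj(k,uv,z).round(4))
s=sil('wrist','coupon');
if s: ys,xs=np.where(s[1]>0);print(xs.min(),xs.max(),ys.min(),ys.max())
for n,p in (('stub',(.48,.155)),('puck',(.602,.17))): 
    s=sil('wrist',n,(*p,.02),k)
    if s: print(n,fit(n,[s[:2]],(*p,0),0,False))
E
```

```text
handle [0.5956 0.0238 0.052 ]
coupon front [0.556  0.0242 0.028 ]
bedTL [0.5921 0.0538 0.02  ]
bedTR [0.6767 0.0507 0.02  ]
bedBL [ 0.5903 -0.0072  0.02  ]
255 332 135 158
stub (array([0.477 , 0.1571, 0.    ]), np.float64(0.049))
puck (array([0.6024, 0.172 , 0.    ]), np.float64(0.03))
```

View pics/w0c.png

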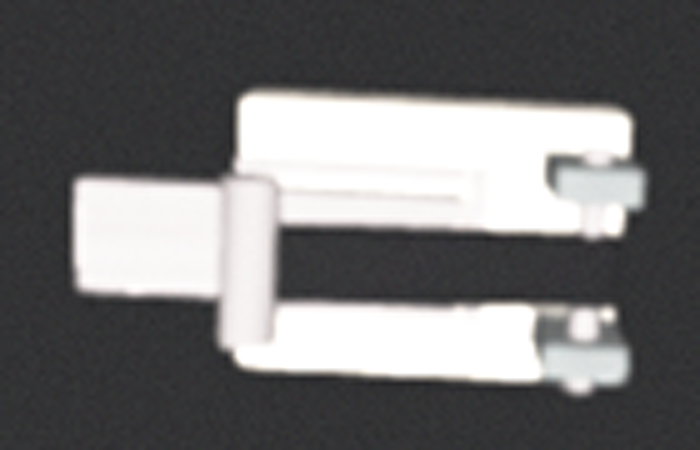

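```bash
cat >> h.py <<'E'
def go(x,y,z,psi):
    "TCP target, heading of tool x in deg: turn about tool z (rows first), then translation in the turned frame"
    s=r.get_state();R=Rotation.from_quat(s['eef_rot'])
    c,q=np.cos(np.radians(psi)),np.sin(np.radians(psi))
    T=Rotation.from_matrix(np.array([[c,q,0],[q,-c,0],[0,0,-1]]))
    d=T.inv().apply(np.array([x,y,z])-s['tool_pos'])
    print('t',round(s['clock'],2),'pos',np.round(s['tool_pos'],4),'F',np.round(s['contact_force'],1),'op',round(s['opening']*88,1),'ff',np.round(s['finger_force'],1))
    print('turn deg',np.round(np.degrees((R.inv()*T).as_rotvec()),2),'move mm',np.round(d*1000,1))
E
python3 -c "
from h import *
go(.5956,.0238,.2,178)"
```

```text
t 2.2 pos [0.625  0.     0.3027] F [-0.2  0.4 -0.1] op 87.9 ff 0.0
turn deg [ 1.0e-02  0.0e+00 -8.8e+01] move mm [ 30.2  22.7 102.7]
```

play_rows:
  translation:
    - [0,0,0]
    - [0,0,0]
    - [0,0,0]
    - [0,0,0]
    - [0,0,0]
    - [0,0,0]
    - [0,0,0]
    - [0,0,0]
    - [0,0,0]
    - [0,0,0]
    - [0,0,0]
  delta_rot:
    - [0,0,-8]
    - [0,0,-8]
    - [0,0,-8]
    - [0,0,-8]
    - [0,0,-8]
    - [0,0,-8]
    - [0,0,-8]
    - [0,0,-8]
    - [0,0,-8]
    - [0,0,-8]
    - [0,0,-8]
  grip: [1,1,1,1,1,1,1,1,1,1,1]
  squeeze: 30

```text
clock: 3.58
tool_pos: [0.625, -0.0002, 0.3027]
eef_rot: [0.015, 1.0, -0.0, 0.0]
contact_force: [-0.7, -0.4, 0.1]
opening: 0.999
finger_force: 0.0
```

```bash
python3 -c "
from h import *
go(.5956,.0238,.2,178)"
```

```text
t 3.58 pos [ 6.250e-01 -2.000e-04  3.027e-01] F [-0.7 -0.4  0.1] op 87.9 ff 0.0
turn deg [-0.01  0.01  0.25] move mm [ 30.3  22.9 102.7]
```

play_rows:
  translation:
    - [0.01,0.008,0.034]
    - [0.01,0.008,0.034]
    - [0.01,0.007,0.034]
    - [0,0,0]
    - [0,0,0]
  delta_rot:
    - [0,0,0]
    - [0,0,0]
    - [0,0,0]
    - [0,0,0]
    - [0,0,0]
  grip: [0.5,0.5,0.5,0.5,0.5]

```text
clock: 4.2
tool_pos: [0.5971, 0.0239, 0.2019]
eef_rot: [0.018, 1.0, 0.0, 0.001]
contact_force: [0.2, -0.7, -0.2]
opening: 0.75
finger_force: 0.0
```

```bash
python3 -c "
from h import *
go(.5956,.0238,.097,178)
k=r.get_calibration('wrist');im=r.snapshot('wrist')
P=np.array([[.5956,.0238,.046]])
h=np.array([.035,1,0])*.017
for p in (P,P+h,P-h):
    u=proj(k,p)[0];cv2.circle(im,(int(u[0]),int(u[1])),3,(0,0,255),-1)
cv2.imwrite('pics/w1.png',im)"
```

```text
t 4.2 pos [0.5971 0.0239 0.2019] F [ 0.2 -0.7 -0.2] op 66.0 ff 0.0
turn deg [ 0.01  0.13 -0.04] move mm [ 1.400e+00 -1.000e-01  1.049e+02]
```

View pics/w1.png

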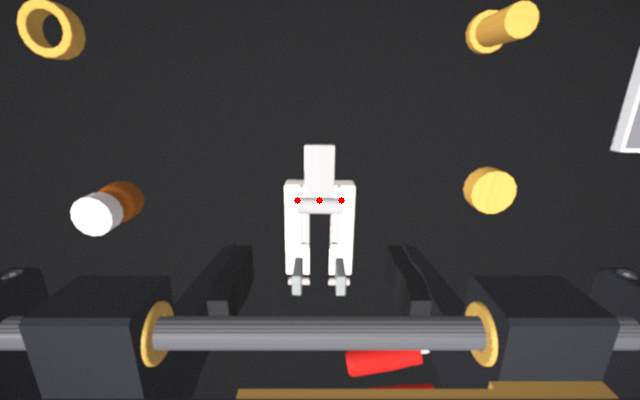

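play_rows:
  translation:
    - [0,0,0.03]
    - [0,0,0.03]
    - [0,0,0.025]
    - [0,0,0.02]
    - [0,0,0]
    - [0,0,0]
    - [0,0,0]
    - [0,0,0]
    - [0,0,0]
    - [0,0,0]
  delta_rot:
    - [0,0,0]
    - [0,0,0]
    - [0,0,0]
    - [0,0,0]
    - [0,0,0]
    - [0,0,0]
    - [0,0,0]
    - [0,0,0]
    - [0,0,0]
    - [0,0,0]
  grip: [0.2,0.2,0.2,0.2,0.2,-0.6,-0.6,-0.6,-0.6,-0.6]
  squeeze: 15

```text
clock: 5.5
tool_pos: [0.5965, 0.0244, 0.0961]
eef_rot: [0.017, 1.0, 0.0, 0.001]
contact_force: [1.3, 1.1, 0.9]
opening: 0.367
finger_force: 15.0
```

```bash
python3 - <<'E'
from h import *
go(.5975,.0238,.097,178)
cv2.imwrite('pics/w2.png',r.snapshot('wrist'))
h=np.array([.6662,.0213])
t0=0
for t in np.linspace(0,1.5,11):
    print(round(t,2),np.round([70*(1-np.cos(t)),70*np.sin(t)],1))
E
```

```text
t 5.5 pos [0.5965 0.0244 0.0961] F [1.3 1.1 0.9] op 32.3 ff 15.0
turn deg [0.05 0.09 0.01] move mm [-1.  -0.6 -0.9]
0.0 [0. 0.]
0.15 [ 0.8 10.5]
0.3 [ 3.1 20.7]
0.45 [ 7.  30.4]
0.6 [12.2 39.5]
0.75 [18.8 47.7]
0.9 [26.5 54.8]
1.05 [35.2 60.7]
1.2 [44.6 65.2]
1.35 [54.7 68.3]
1.5 [65.  69.8]
```

play_rows:
  translation:
    - [-0.001,0,-0.0105]
    - [-0.002,0,-0.01]
    - [-0.004,0,-0.01]
    - [-0.005,0,-0.009]
    - [-0.007,0,-0.008]
    - [-0.0075,0,-0.007]
    - [-0.009,0,-0.006]
    - [-0.009,0,-0.0045]
    - [-0.01,0,-0.003]
    - [-0.0105,0,-0.0015]
    - [0,0,0]
    - [0,0,0]
  delta_rot:
    - [0,0,0]
    - [0,0,0]
    - [0,0,0]
    - [0,0,0]
    - [0,0,0]
    - [0,0,0]
    - [0,0,0]
    - [0,0,0]
    - [0,0,0]
    - [0,0,0]
    - [0,0,0]
    - [0,0,0]
  grip: [-0.6,-0.6,-0.6,-0.6,-0.6,-0.6,-0.6,-0.6,-0.6,-0.6,-0.6,-0.6]
  squeeze: 25

```text
clock: 7.05
tool_pos: [0.6587, 0.0214, 0.1623]
eef_rot: [0.017, 1.0, -0.0, -0.003]
contact_force: [1.0, 3.7, -27.1]
opening: 0.374
finger_force: 25.0
```

```bash
python3 - <<'E'
from h import *
go(.5975,.0238,.25,178)
im=r.snapshot('wrist')
E
```

```text
t 7.05 pos [0.6587 0.0214 0.1623] F [  1.    3.7 -27.1] op 32.9 ff 25.0
turn deg [-0.05 -0.35  0.04] move mm [ 61.2   0.2 -87.7]
```

play_rows:
  translation:
    - [0,0,0]
    - [0,0,0]
    - [0,0,-0.025]
    - [0,0,-0.035]
    - [0,0,-0.04]
    - [0.03,0,0]
    - [0.035,0,0]
    - [0,0,0]
    - [0,0,0]
  delta_rot:
    - [0,0,0]
    - [0,0,0]
    - [0,0,0]
    - [0,0,0]
    - [0,0,0]
    - [0,0,0]
    - [0,0,0]
    - [0,0,0]
    - [0,0,0]
  grip: [0.2,0.2,0.2,0.2,0.2,0.2,0.2,0.2,0.2]

```text
clock: 8.22
tool_pos: [0.5975, 0.0239, 0.2671]
eef_rot: [0.018, 1.0, 0.0, 0.002]
contact_force: [-0.3, 0.9, -0.2]
opening: 0.599
finger_force: 0.0
```

```bash
python3 - <<'E'
from h import *
go(.5715,.0243,.085,178)
k=r.get_calibration('wrist')
im=r.snapshot('wrist');cv2.imwrite('pics/w3.png',im)
s=sil('wrist','coupon',k=k)
if s: print('coupon',s[2],s[1].sum(),fit('coupon',[s[:2]],(.598,.024,-.035),.02,True))
for n,p in (('stub',(.478,.156)),('puck',(.602,.171)),('ring',(.4647,-.1744))):
    s=sil('wrist',n,(*p,.01),k)
    if s: print(n,s[1].sum(),fit(n,[(k,cv2.morphologyEx(s[1],cv2.MORPH_CLOSE,np.ones((41,41))) if n=='ring' else s[1])],(*p,0),0,False))
E
```

```text
t 8.22 pos [0.5975 0.0239 0.2671] F [-0.3  0.9 -0.2] op 52.7 ff 0.0
turn deg [ 0.01  0.26 -0.04] move mm [ 26.   -0.5 182.1]
coupon 0.82 1894.0 (array([ 0.5973,  0.0231, -0.0481]), np.float64(0.048))
stub 1359.0 (array([0.4774, 0.156 , 0.    ]), np.float64(0.075))
puck 1255.0 (array([0.6026, 0.171 , 0.    ]), np.float64(0.034))
ring 1572.0 (array([ 0.4643, -0.1745,  0.    ]), np.float64(0.213))
```

View pics/w3.png

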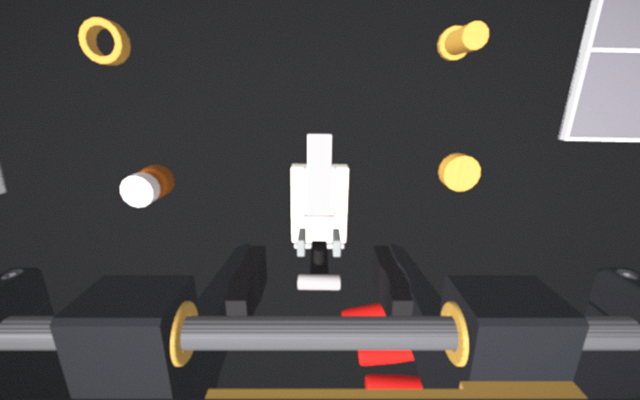

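play_rows:
  translation:
    - [0.026,0,0.03]
    - [0,0,0.04]
    - [0,0,0.04]
    - [0,0,0.04]
    - [0,0,0.022]
    - [0,0,0.01]
    - [0,0,0]
    - [0,0,0]
  delta_rot:
    - [0,0,0.5]
    - [0,0,0]
    - [0,0,0]
    - [0,0,0]
    - [0,0,0]
    - [0,0,0]
    - [0,0,0]
    - [0,0,0]
  grip: [0.2,0.2,0.2,0.2,0.2,0.2,0.2,0.2]

```text
clock: 9.48
tool_pos: [0.5706, 0.0251, 0.0842]
eef_rot: [0.022, 1.0, 0.0, 0.001]
contact_force: [-0.3, 0.8, 1.3]
opening: 0.6
finger_force: 0.0
```

```bash
python3 -c "
from h import *
go(.5713,.0243,.085,177.5)"
```

```text
t 9.47 pos [0.5706 0.0251 0.0842] F [-0.3  0.8  1.3] op 52.8 ff 0.0
turn deg [ 0.03  0.1  -0.01] move mm [-0.7 -0.8 -0.8]
```

play_rows:
  translation:
    - [0,-0.0008,0]
    - [0,0,0]
    - [0,0,0]
    - [0,0,0]
    - [0,0,0]
    - [0,0,0]
    - [0,0,-0.001]
    - [0.01,0,0]
    - [0.015,0,0]
    - [0.015,0,0]
    - [0.015,0,0]
    - [0.015,0,0]
    - [0.015,0,0]
    - [0,0,0]
    - [0,0,0]
    - [0,0,0]
  delta_rot:
    - [0,0,0]
    - [0,0,0]
    - [0,0,0]
    - [0,0,0]
    - [0,0,0]
    - [0,0,0]
    - [0,0,0]
    - [0,0,0]
    - [0,0,0]
    - [0,0,0]
    - [0,0,0]
    - [0,0,0]
    - [0,0,0]
    - [0,0,0]
    - [0,0,0]
    - [0,0,0]
  grip: [0.2,-0.8,-0.8,-0.8,-0.8,-0.8,-0.8,-0.8,-0.8,-0.8,-0.8,-0.8,-0.8,-0.8,-0.8,-0.8]
  squeeze: 40

```text
clock: 11.48
tool_pos: [0.4856, 0.0279, 0.0842]
eef_rot: [0.022, 1.0, 0.0, 0.001]
contact_force: [0.4, 0.3, -2.1]
opening: 0.262
finger_force: 39.9
```

```bash
python3 - <<'E'
from h import *
cv2.imwrite('pics/w4.png',r.snapshot('wrist'))
go(.4475,-.3485,.2,173.8)
E
```

```text
t 11.53 pos [0.4855 0.0278 0.0842] F [ 0.7 -1.  -0.4] op 23.2 ff 39.9
turn deg [0.03 0.05 3.67] move mm [  -2.8 -378.2 -115.8]
```

View pics/w4.png

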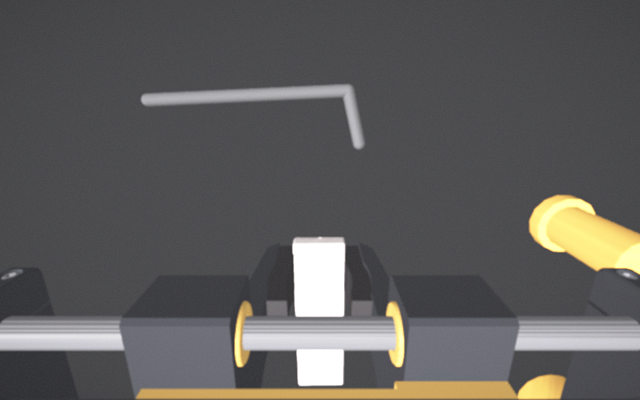

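play_rows:
  translation:
    - [0,0,-0.03]
    - [0,0,-0.043]
    - [0,0,-0.043]
    - [0,-0.03,0]
    - [0,-0.04,0]
    - [0,-0.04,0]
    - [0,-0.04,0]
    - [0,-0.04,0]
    - [0,-0.04,0]
    - [0,-0.04,0]
    - [0,-0.04,0]
    - [0,-0.04,0]
    - [0,-0.028,0]
    - [-0.003,0,0]
    - [0,0,0]
    - [0,0,0]
  delta_rot:
    - [0,0,0]
    - [0,0,1.8]
    - [0,0,1.9]
    - [0,0,0]
    - [0,0,0]
    - [0,0,0]
    - [0,0,0]
    - [0,0,0]
    - [0,0,0]
    - [0,0,0]
    - [0,0,0]
    - [0,0,0]
    - [0,0,0]
    - [0,0,0]
    - [0,0,0]
    - [0,0,0]
  grip: [-0.8,-0.8,-0.8,-0.8,-0.8,-0.8,-0.8,-0.8,-0.8,-0.8,-0.8,-0.8,-0.8,-0.8,-0.8,-0.8]

```text
clock: 13.52
tool_pos: [0.4476, -0.3466, 0.2003]
eef_rot: [0.053, 0.999, 0.0, 0.0]
contact_force: [-0.3, -0.0, -0.6]
opening: 0.267
finger_force: 39.9
```

```bash
python3 - <<'E'
from h import *
go(.4475,-.3485,.07,173.8)
k=r.get_calibration('wrist');im=r.snapshot('wrist')
c,s=np.cos(-.108),np.sin(-.108)
B=lambda x,y:np.array([.5113+c*x-s*y,-.3554+s*x+c*y,.01])
for x,y in [(-.095,-.043),(-.095,.043),(.095,-.043),(.095,.043),(.017,.04),(.017,-.04)]:
    u=proj(k,[B(x,y)])[0];cv2.circle(im,(int(u[0]),int(u[1])),3,(0,0,255),-1)
cv2.imwrite('pics/w5.png',im)
E
```

```text
t 13.53 pos [ 0.4476 -0.3466  0.2003] F [-0.3 -0.  -0.6] op 23.5 ff 39.9
turn deg [0.06 0.   0.14] move mm [-1.000e-01 -1.900e+00  1.303e+02]
```

View pics/w5.png

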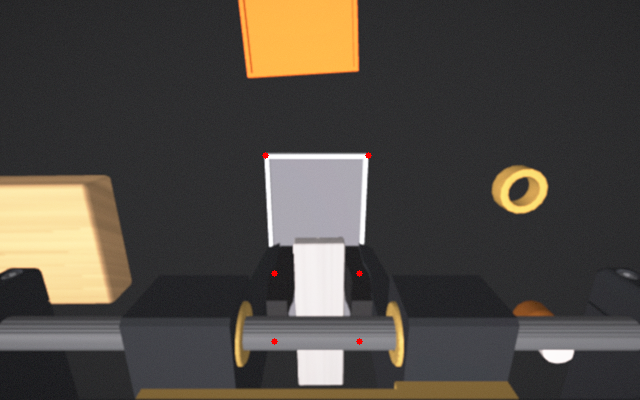

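play_rows:
  translation:
    - [0,-0.002,0.03]
    - [0,0,0.035]
    - [0,0,0.03]
    - [0,0,0.02]
    - [0,0,0.01]
    - [0,0,0.005]
    - [0,0,0]
    - [0,0,0]
  delta_rot:
    - [0,0,0]
    - [0,0,0]
    - [0,0,0]
    - [0,0,0]
    - [0,0,0]
    - [0,0,0]
    - [0,0,0]
    - [0,0,0]
  grip: [-0.8,-0.8,-0.8,-0.8,-0.8,-0.8,-0.8,-0.8]

```text
clock: 14.58
tool_pos: [0.4472, -0.3504, 0.0709]
eef_rot: [0.054, 0.999, -0.0, 0.001]
contact_force: [-0.5, -0.8, -0.1]
opening: 0.267
finger_force: 39.9
```

play_rows:
  translation:
    - [0,0.001,0.002]
    - [0,0,0.001]
    - [0,0,0]
    - [0,0,0]
    - [0,0,0]
    - [0,0,0]
    - [0,0,-0.02]
    - [0,0,-0.04]
    - [0,0,-0.05]
    - [0,0,-0.05]
    - [0,0,0]
    - [0,0,0]
  delta_rot:
    - [0,0,0]
    - [0,0,0]
    - [0,0,0]
    - [0,0,0]
    - [0,0,0]
    - [0,0,0]
    - [0,0,0]
    - [0,0,0]
    - [0,0,0]
    - [0,0,0]
    - [0,0,0]
    - [0,0,0]
  grip: [-0.8,-0.8,-0.8,-0.25,-0.25,-0.25,-0.25,-0.25,-0.2,0.2,0.2,0.2]

```text
clock: 16.08
tool_pos: [0.4463, -0.3489, 0.2265]
eef_rot: [0.054, 0.999, 0.0, -0.001]
contact_force: [-0.4, 0.7, -0.9]
opening: 0.603
finger_force: 0.0
```

```bash
python3 - <<'E'
from h import *
k=r.get_calibration('wrist');im=r.snapshot('wrist');cv2.imwrite('pics/w6.png',im)
s=sil('wrist','coupon',k=k)
if s: print('coupon',s[2],s[1].sum(),fit('coupon',[s[:2]],(.4735,-.3513,-.108),.003,True))
s=sil('wrist','ring',(.4643,-.1745,.01),k)
if s: print('ring',fit('ring',[(k,cv2.morphologyEx(s[1],cv2.MORPH_CLOSE,np.ones((41,41))))],(.4643,-.1745,0),0,False))
go(.4643,-.1745,.2,173.8)
E
```

```text
coupon 0.69 2052.0 (array([ 0.475 , -0.3523, -0.0932]), np.float64(0.043))
ring (array([ 0.4649, -0.1742,  0.    ]), np.float64(0.048))
t 16.23 pos [ 0.4462 -0.3488  0.2257] F [-0.6  0.6 -0.4] op 52.9 ff 0.0
turn deg [ 0.08 -0.15  0.02] move mm [  0.8 175.3  25.7]
```

View pics/w6.png

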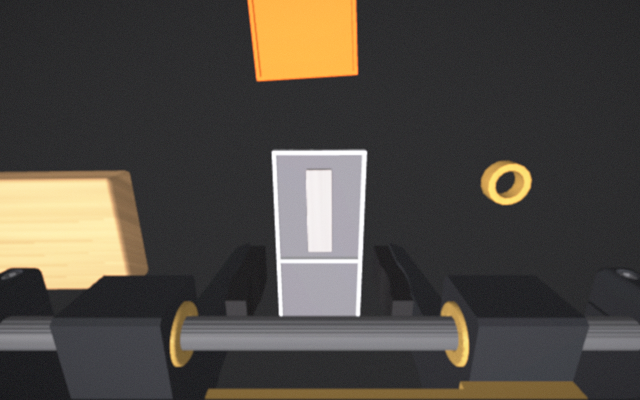

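play_rows:
  translation:
    - [0,0.03,0]
    - [0,0.04,0]
    - [0,0.04,0]
    - [0,0.04,0]
    - [0,0.0255,0.02]
    - [0,0,0.03]
    - [0,0,0.04]
    - [0,0,0.035]
    - [0,0,0.02]
    - [0,0,0]
    - [0,0,0]
  delta_rot:
    - [0,0,0]
    - [0,0,0]
    - [0,0,0]
    - [0,0,0]
    - [0,0,0]
    - [0,0,0]
    - [0,0,0]
    - [0,0,0]
    - [0,0,0]
    - [0,0,0]
    - [0,0,0]
  grip: [0.5,0.5,0.5,0.5,0.5,0.5,0.5,0.5,0.5,0.5,0.5]

```text
clock: 17.6
tool_pos: [0.4659, -0.1746, 0.0824]
eef_rot: [0.054, 0.999, 0.0, -0.0]
contact_force: [-0.9, -0.3, -0.4]
opening: 0.749
finger_force: 0.0
```

```bash
python3 -c "
from h import *
go(.4648,-.1743,.069,173.8)"
```

```text
t 17.6 pos [ 0.4659 -0.1746  0.0824] F [-0.9 -0.3 -0.4] op 65.9 ff 0.0
turn deg [ 0.01 -0.01  0.01] move mm [ 1.2  0.2 13.4]
```

play_rows:
  translation:
    - [0.001,0,0.008]
    - [0,0,0.005]
    - [0,0,0]
    - [0,0,0]
    - [0,0,0]
    - [0,0,0]
    - [0,0,0]
    - [0,0,0]
    - [0,0,0]
    - [0,0,-0.03]
    - [0,0,-0.04]
    - [0,0,-0.04]
    - [0,0,-0.02]
    - [0,0,0]
    - [0,0,0]
  delta_rot:
    - [0,0,0]
    - [0,0,0]
    - [0,0,0]
    - [0,0,0]
    - [0,0,0]
    - [0,0,0]
    - [0,0,0]
    - [0,0,0]
    - [0,0,0]
    - [0,0,0]
    - [0,0,0]
    - [0,0,0]
    - [0,0,0]
    - [0,0,0]
    - [0,0,0]
  grip: [0.5,0.5,0.5,0.5,-0.8,-0.8,-0.8,-0.8,-0.8,-0.8,-0.8,-0.8,-0.8,-0.8,-0.8]
  squeeze: 25

```text
clock: 19.48
tool_pos: [0.4643, -0.1748, 0.1984]
eef_rot: [0.054, 0.999, -0.0, -0.001]
contact_force: [0.1, -0.8, -0.6]
opening: 0.446
finger_force: 25.0
```

```bash
python3 -c "
from h import *
go(.4486,.3314,.2,173.8)"
```

```text
t 19.48 pos [ 0.4643 -0.1748  0.1984] F [ 0.1 -0.8 -0.6] op 39.2 ff 25.0
turn deg [-0.01 -0.09 -0.01] move mm [ 70.3 501.5  -1.6]
```

play_rows:
  translation:
    - [0.004,0.03,0]
    - [0.006,0.04,0]
    - [0.006,0.04,0]
    - [0.006,0.04,0]
    - [0.006,0.04,0]
    - [0.006,0.04,0]
    - [0.006,0.04,0]
    - [0.006,0.04,0]
    - [0.006,0.04,0]
    - [0.006,0.04,0]
    - [0.006,0.04,0]
    - [0.004,0.04,0]
    - [0.002,0.031,0]
    - [0,0,0]
    - [0,0,0]
  delta_rot:
    - [0,0,0]
    - [0,0,0]
    - [0,0,0]
    - [0,0,0]
    - [0,0,0]
    - [0,0,0]
    - [0,0,0]
    - [0,0,0]
    - [0,0,0]
    - [0,0,0]
    - [0,0,0]
    - [0,0,0]
    - [0,0,0]
    - [0,0,0]
    - [0,0,0]
  grip: [-0.8,-0.8,-0.8,-0.8,-0.8,-0.8,-0.8,-0.8,-0.8,-0.8,-0.8,-0.8,-0.8,-0.8,-0.8]

```text
clock: 21.35
tool_pos: [0.449, 0.3295, 0.1979]
eef_rot: [0.054, 0.999, -0.002, -0.001]
contact_force: [-0.7, -0.7, -0.7]
opening: 0.445
finger_force: 25.0
```

```bash
python3 - <<'E'
from h import *
go(.4486,.3314,.1,173.8)
k=r.get_calibration('wrist');im=r.snapshot('wrist')
c,s=np.cos(-.044),np.sin(-.044)
B=lambda x,y,z:np.array([.4906+c*x-s*y,.3296+s*x+c*y,z])
for x,y,z in [(-.085,-.048,.01),(-.085,.048,.01),(.085,-.048,.01),(.085,.048,.01),(0,.045,.01),(0,-.045,.01),(-.042,0,.025)]:
    u=proj(k,[B(x,y,z)])[0];cv2.circle(im,(int(u[0]),int(u[1])),2,(0,0,255),-1)
cv2.imwrite('pics/w7.png',im)
E
```

```text
t 21.35 pos [0.449  0.3295 0.1979] F [-0.7 -0.7 -0.7] op 39.2 ff 25.0
turn deg [-0.19 -0.07 -0.01] move mm [ 0.6  1.8 97.9]
```

View pics/w7.png

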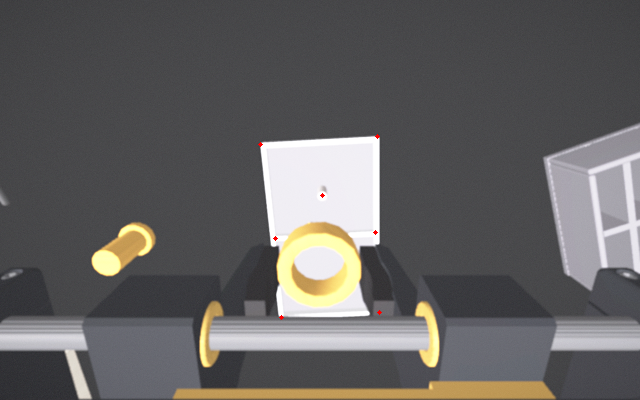

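play_rows:
  translation:
    - [0.0005,0.001,0.03]
    - [0,0,0.03]
    - [0,0,0.025]
    - [0,0,0.015]
    - [0,0,0.01]
    - [0,0,0.008]
    - [0,0,0.005]
    - [0,0,0]
    - [0,0,0]
  delta_rot:
    - [0,0,0]
    - [0,0,0]
    - [0,0,0]
    - [0,0,0]
    - [0,0,0]
    - [0,0,0]
    - [0,0,0]
    - [0,0,0]
    - [0,0,0]
  grip: [-0.8,-0.8,-0.8,-0.8,-0.8,-0.8,-0.8,-0.8,-0.8]

```text
clock: 22.52
tool_pos: [0.4492, 0.3322, 0.0766]
eef_rot: [0.054, 0.999, 0.0, 0.0]
contact_force: [0.7, 0.6, -1.6]
opening: 0.444
finger_force: 25.0
```

play_rows:
  translation:
    - [0,0,0.0025]
    - [0,0,0.0015]
    - [0,0,0]
    - [0,0,0]
    - [0,0,0]
    - [0,0,0]
    - [0,0,-0.02]
    - [0,0,-0.04]
    - [0,0,-0.04]
    - [0,0,-0.04]
    - [0,0,0]
    - [0,0,0]
  delta_rot:
    - [0,0,0]
    - [0,0,0]
    - [0,0,0]
    - [0,0,0]
    - [0,0,0]
    - [0,0,0]
    - [0,0,0]
    - [0,0,0]
    - [0,0,0]
    - [0,0,0]
    - [0,0,0]
    - [0,0,0]
  grip: [-0.8,-0.8,-0.8,0.08,0.08,0.08,0.08,0.08,0.08,0.08,0.08,0.08]

```text
clock: 24.02
tool_pos: [0.4489, 0.3315, 0.2118]
eef_rot: [0.054, 0.999, -0.0, -0.0]
contact_force: [-0.4, 0.0, 0.3]
opening: 0.539
finger_force: 0.0
```

```bash
python3 - <<'E'
from h import *
k=r.get_calibration('wrist');im=r.snapshot('wrist');cv2.imwrite('pics/w8.png',im)
s=sil('wrist','ring',(.449,.331,.01),k)
if s: print('ring',fit('ring',[(k,cv2.morphologyEx(s[1],cv2.MORPH_CLOSE,np.ones((41,41))))],(.449,.331,0),0.003,False))
go(.6025,.1713,.2,173.8)
E
```

```text
ring (array([0.4486, 0.3313, 0.    ]), np.float64(0.059))
t 24.12 pos [0.4486 0.3314 0.211 ] F [ 0.5 -0.3 -0.5] op 47.6 ff 0.0
turn deg [-0.11 -0.08  0.01] move mm [-170.3 -142.5   11. ]
```

View pics/w8.png

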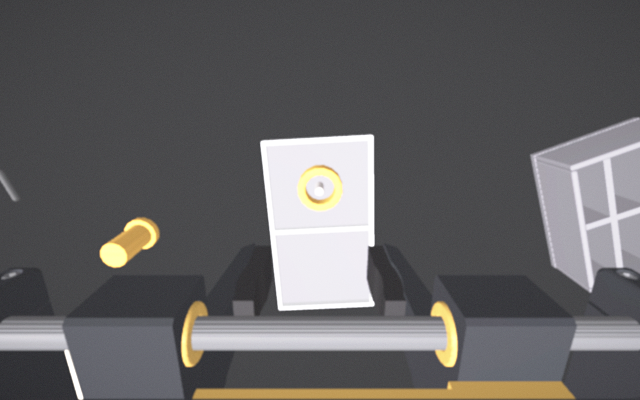

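play_rows:
  translation:
    - [-0.024,-0.02,0]
    - [-0.03,-0.025,0]
    - [-0.03,-0.025,0]
    - [-0.03,-0.025,0]
    - [-0.03,-0.025,0]
    - [-0.026,-0.022,0]
    - [0,0,0.03]
    - [0,0,0.04]
    - [0,0,0.035]
    - [0,0,0.02]
    - [0,0,0]
    - [0,0,0]
  delta_rot:
    - [0,0,0]
    - [0,0,0]
    - [0,0,0]
    - [0,0,0]
    - [0,0,0]
    - [0,0,0]
    - [0,0,0]
    - [0,0,0]
    - [0,0,0]
    - [0,0,0]
    - [0,0,0]
    - [0,0,0]
  grip: [0.5,0.5,0.5,0.5,0.5,0.5,0.5,0.5,0.5,0.5,0.5,0.5]

```text
clock: 25.62
tool_pos: [0.6033, 0.173, 0.0882]
eef_rot: [0.054, 0.999, 0.0, 0.001]
contact_force: [0.4, 0.1, 0.5]
opening: 0.752
finger_force: 0.0
```

```bash
python3 -c "
from h import *
go(.6025,.1713,.07,173.8)"
```

```text
t 25.62 pos [0.6033 0.173  0.0882] F [0.4 0.1 0.5] op 66.2 ff 0.0
turn deg [0.06 0.08 0.01] move mm [ 0.6 -1.8 18.2]
```

play_rows:
  translation:
    - [0.0005,-0.0015,0.01]
    - [0,0,0.008]
    - [0,0,0]
    - [0,0,0]
    - [0,0,0]
    - [0,0,0]
    - [0,0,0]
    - [0,0,0]
    - [0,0,0]
    - [0,0,-0.03]
    - [0,0,-0.04]
    - [0,0,-0.04]
    - [0,0,-0.02]
    - [0,0,0]
    - [0,0,0]
  delta_rot:
    - [0,0,0]
    - [0,0,0]
    - [0,0,0]
    - [0,0,0]
    - [0,0,0]
    - [0,0,0]
    - [0,0,0]
    - [0,0,0]
    - [0,0,0]
    - [0,0,0]
    - [0,0,0]
    - [0,0,0]
    - [0,0,0]
    - [0,0,0]
    - [0,0,0]
  grip: [0.5,0.5,0.5,0.5,-0.8,-0.8,-0.8,-0.8,-0.8,-0.8,-0.8,-0.8,-0.8,-0.8,-0.8]
  squeeze: 35

```text
clock: 27.5
tool_pos: [0.6013, 0.1704, 0.1976]
eef_rot: [0.054, 0.999, -0.001, -0.001]
contact_force: [0.3, 0.9, -1.3]
opening: 0.422
finger_force: 35.0
```

```bash
python3 -c "
from h import *
go(.5326,.3278,.2,173.8)"
```

```text
t 27.5 pos [0.6013 0.1704 0.1976] F [ 0.3  0.9 -1.3] op 37.1 ff 35.0
turn deg [-0.1  -0.13  0.  ] move mm [ 85.3 149.1  -2.4]
```

play_rows:
  translation:
    - [0.015,0.025,0]
    - [0.02,0.035,0]
    - [0.02,0.035,0]
    - [0.018,0.033,0]
    - [0.012,0.021,0]
    - [0,0,0.03]
    - [0,0,0.035]
    - [0,0,0.03]
    - [0,0,0.015]
    - [0,0,0.008]
    - [0,0,0]
    - [0,0,0]
  delta_rot:
    - [0,0,0]
    - [0,0,0]
    - [0,0,0]
    - [0,0,0]
    - [0,0,0]
    - [0,0,0]
    - [0,0,0]
    - [0,0,0]
    - [0,0,0]
    - [0,0,0]
    - [0,0,0]
    - [0,0,0]
  grip: [-0.8,-0.8,-0.8,-0.8,-0.8,-0.8,-0.8,-0.8,-0.8,-0.8,-0.8,-0.8]

```text
clock: 29.0
tool_pos: [0.5341, 0.3288, 0.0822]
eef_rot: [0.054, 0.999, 0.001, 0.001]
contact_force: [0.2, 1.2, -1.7]
opening: 0.418
finger_force: 35.0
```

```bash
python3 -c "
from h import *
go(.5326,.3278,.0735,173.8)"
```

```text
t 29.0 pos [0.5341 0.3288 0.0822] F [ 0.2  1.2 -1.7] op 36.8 ff 35.0
turn deg [ 0.07  0.07 -0.01] move mm [ 1.4 -1.1  8.7]
```

play_rows:
  translation:
    - [0.001,-0.001,0.005]
    - [0,0,0.0035]
    - [0,0,0]
    - [0,0,0]
    - [0,0,0]
    - [0,0,0]
    - [0,0,0]
    - [0,0,-0.02]
    - [0,0,-0.04]
    - [0,0,-0.04]
    - [0,0,-0.04]
    - [0,0,0]
    - [0,0,0]
  delta_rot:
    - [0,0,0]
    - [0,0,0]
    - [0,0,0]
    - [0,0,0]
    - [0,0,0]
    - [0,0,0]
    - [0,0,0]
    - [0,0,0]
    - [0,0,0]
    - [0,0,0]
    - [0,0,0]
    - [0,0,0]
    - [0,0,0]
  grip: [-0.8,-0.8,-0.8,-0.8,0.06,0.06,0.06,0.06,0.06,0.06,0.06,0.06,0.06]

```text
clock: 30.62
tool_pos: [0.5324, 0.3271, 0.2132]
eef_rot: [0.054, 0.999, -0.0, 0.0]
contact_force: [-0.4, -0.6, -0.2]
opening: 0.529
finger_force: 0.0
```

```bash
python3 - <<'E'
from h import *
k=r.get_calibration('wrist');im=r.snapshot('wrist')
for n,p,z in(('puck',(.5326,.3278),.003),('stub',(.4775,.1562),0)):
  s=sil('wrist',n,(*p,.01),k)
  if s: print(n,s[1].sum(),fit(n,[s[:2]],(*p,0),z,False))
go(.4775,.1562,.2,173.8)
E
```

```text
puck 1576.0 (array([0.5326, 0.3262, 0.    ]), np.float64(0.033))
stub 1880.0 (array([0.4772, 0.1565, 0.    ]), np.float64(0.062))
t 30.77 pos [0.5321 0.3269 0.2117] F [-0.6 -0.4  0.2] op 46.8 ff 0.0
turn deg [-0.09 -0.08  0.01] move mm [  35.8 -175.6   11.7]
```

play_rows:
  translation:
    - [0.006,-0.025,0]
    - [0.008,-0.04,0]
    - [0.008,-0.04,0]
    - [0.008,-0.04,0]
    - [0.006,-0.031,0]
    - [0,0,0.03]
    - [0,0,0.035]
    - [0,0,0.03]
    - [0,0,0.015]
    - [0,0,0]
    - [0,0,0]
  delta_rot:
    - [0,0,0]
    - [0,0,0]
    - [0,0,0]
    - [0,0,0]
    - [0,0,0]
    - [0,0,0]
    - [0,0,0]
    - [0,0,0]
    - [0,0,0]
    - [0,0,0]
    - [0,0,0]
  grip: [0.4,0.4,0.4,0.4,0.4,0.4,0.4,0.4,0.4,0.4,0.4]

```text
clock: 32.15
tool_pos: [0.4778, 0.1565, 0.1029]
eef_rot: [0.054, 0.999, 0.0, -0.0]
contact_force: [0.1, 0.7, 0.2]
opening: 0.698
finger_force: 0.0
```

```bash
python3 -c "
from h import *
go(.4773,.1563,.08,173.8)"
```

```text
t 32.15 pos [0.4778 0.1565 0.1029] F [0.1 0.7 0.2] op 61.5 ff 0.0
turn deg [ 0.01 -0.    0.01] move mm [ 0.4 -0.3 22.9]
```

play_rows:
  translation:
    - [0,0,0.015]
    - [0,0,0.008]
    - [0,0,0]
    - [0,0,0]
    - [0,0,0]
    - [0,0,0]
    - [0,0,0]
    - [0,0,0]
    - [0,0,0]
    - [0,0,-0.03]
    - [0,0,-0.04]
    - [0,0,-0.04]
    - [0,0,-0.03]
    - [0,0,0]
    - [0,0,0]
  delta_rot:
    - [0,0,0]
    - [0,0,0]
    - [0,0,0]
    - [0,0,0]
    - [0,0,0]
    - [0,0,0]
    - [0,0,0]
    - [0,0,0]
    - [0,0,0]
    - [0,0,0]
    - [0,0,0]
    - [0,0,0]
    - [0,0,0]
    - [0,0,0]
    - [0,0,0]
  grip: [0.4,0.4,0.4,-0.9,-0.9,-0.9,-0.9,-0.9,-0.9,-0.9,-0.9,-0.9,-0.9,-0.9,-0.9]
  squeeze: 35

```text
clock: 34.02
tool_pos: [0.4772, 0.1556, 0.2187]
eef_rot: [0.054, 0.999, -0.001, -0.001]
contact_force: [0.1, 0.1, -2.0]
opening: 0.231
finger_force: 35.0
```

```bash
python3 -c "
from h import *
go(.5660,-.3613,.22,173.8)"
```

```text
t 34.02 pos [0.4772 0.1556 0.2187] F [ 0.1  0.1 -2. ] op 20.3 ff 35.0
turn deg [-0.09 -0.08 -0.02] move mm [-144.1 -504.3   -1.3]
```

play_rows:
  translation:
    - [-0.007,-0.025,0]
    - [-0.011,-0.037,0]
    - [-0.011,-0.037,0]
    - [-0.011,-0.037,0]
    - [-0.011,-0.037,0]
    - [-0.011,-0.037,0]
    - [-0.011,-0.037,0]
    - [-0.011,-0.037,0]
    - [-0.011,-0.037,0]
    - [-0.011,-0.037,0]
    - [-0.011,-0.037,0]
    - [-0.011,-0.037,0]
    - [-0.011,-0.037,0]
    - [-0.005,-0.035,0]
    - [0,0,0.03]
    - [0,0,0.04]
    - [0,0,0.03]
    - [0,0,0.02]
    - [0,0,0]
    - [0,0,0]
  delta_rot:
    - [0,0,0]
    - [0,0,0]
    - [0,0,0]
    - [0,0,0]
    - [0,0,0]
    - [0,0,0]
    - [0,0,0]
    - [0,0,0]
    - [0,0,0]
    - [0,0,0]
    - [0,0,0]
    - [0,0,0]
    - [0,0,0]
    - [0,0,0]
    - [0,0,0]
    - [0,0,0]
    - [0,0,0]
    - [0,0,0]
    - [0,0,0]
    - [0,0,0]
  grip: [-0.9,-0.9,-0.9,-0.9,-0.9,-0.9,-0.9,-0.9,-0.9,-0.9,-0.9,-0.9,-0.9,-0.9,-0.9,-0.9,-0.9,-0.9,-0.9,-0.9]

```text
clock: 36.52
tool_pos: [0.5672, -0.3602, 0.1005]
eef_rot: [0.054, 0.999, -0.0, 0.001]
contact_force: [-0.2, 0.0, -1.9]
opening: 0.23
finger_force: 35.0
```

```bash
python3 -c "
from h import *
go(.5660,-.3613,.084,173.8)"
```

```text
t 36.52 pos [ 0.5672 -0.3602  0.1005] F [-0.2  0.  -1.9] op 20.3 ff 35.0
turn deg [-0.02  0.08  0.01] move mm [ 1.1 -1.2 16.5]
```

play_rows:
  translation:
    - [0.001,-0.001,0.008]
    - [0,0,0.006]
    - [0,0,0.002]
    - [0,0,0]
    - [0,0,0]
    - [0,0,0]
    - [0,0,0]
    - [0,0,0]
    - [0,0,-0.02]
    - [0,0,-0.04]
    - [0,0,-0.04]
    - [0,0,-0.04]
    - [0,0,0]
    - [0,0,0]
  delta_rot:
    - [0,0,0]
    - [0,0,0]
    - [0,0,0]
    - [0,0,0]
    - [0,0,0]
    - [0,0,0]
    - [0,0,0]
    - [0,0,0]
    - [0,0,0]
    - [0,0,0]
    - [0,0,0]
    - [0,0,0]
    - [0,0,0]
    - [0,0,0]
  grip: [-0.9,-0.9,-0.9,-0.9,-0.9,0,0,0,0,0,0,0,0,0]

```text
clock: 38.28
tool_pos: [0.565, -0.3611, 0.2241]
eef_rot: [0.054, 0.999, -0.0, -0.0]
contact_force: [-0.5, -0.5, -0.7]
opening: 0.499
finger_force: 0.0
```

```bash
python3 - <<'E'
from h import *
k=r.get_calibration('wrist');im=r.snapshot('wrist')
sc=r.snapshot('scene');ks=r.get_calibration('scene')
for n,p,z in(('stub',(.566,-.3613),.003),('coupon',(.475,-.352),.003)):
  s=sil('wrist',n,(*p,.01),k)
  if s: print(n,s[1].sum(),fit(n,[s[:2]],(*p,-.1 if n=='coupon' else 0),z,n=='coupon'))
for n,p in(('ring',(.4486,.3314)),('puck',(.5326,.3278))):
  s=sil('scene',n,(*p,.01),ks)
  if s: print(n,s[1].sum(),fit(n,[(ks,cv2.morphologyEx(s[1],cv2.MORPH_CLOSE,np.ones((15,15))))],(*p,0),.003,False))
cv2.imwrite('pics/fin.png',np.vstack([im[100:],cv2.resize(sc[150:310,120:500],(640,270))]))
go(.566,-.3613,.22,173.8)
E
```

```text
stub 1088.0 (array([ 0.5648, -0.3616,  0.    ]), np.float64(0.056))
coupon 3075.0 (array([ 0.4749, -0.3526, -0.0937]), np.float64(0.026))
ring 221.0 (array([0.4502, 0.3325, 0.    ]), np.float64(0.073))
puck 234.0 (array([0.5339, 0.3292, 0.    ]), np.float64(0.099))
t 38.58 pos [ 0.565  -0.3609  0.2228] F [0.1 0.3 0.2] op 44.1 ff 0.0
turn deg [ 0.04 -0.08  0.01] move mm [-1.  -0.3  2.8]
```

View pics/fin.png

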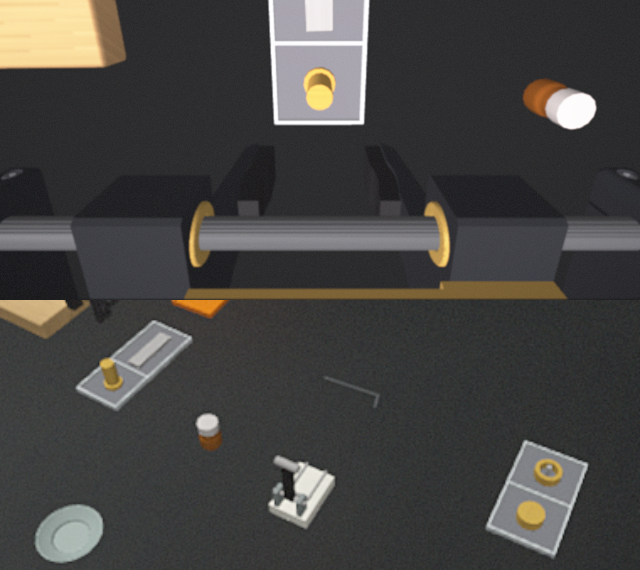

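The wrist view shows the stub upright at about (320, 90), near the middle of the short bay. The scene view shows the coupon at (150, 350), the ring over the post at (547, 471) and the puck at (531, 514), each in its own bay. The arm is clear of everything, so I'm handing in.

```bash
python3 -c "
from plant import r
print(r.finish_job())"
```

```text
the job is handed in; nothing more can be done
None
```

Both kits are made up and the job was handed in at about 38.6 s; final camera fits put all four parts within about 3 mm of their targets, but the hand-in call returned no verdict.

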